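# Hitch the ware trolley and draw it out

## Task

Push the mouth of the hitch hook gently onto the pin of the ware trolley, which stands rolled home at the back of its short track, until the hook's red sprung gate flips shut behind the pin; then draw the trolley out to its front stop by the hook and leave the hook lying flat, still latched on the pin. Never lean hard on the hitch (it must not see more than 20 N), do not touch the trolley with the hand, keep the wet clay cup upright on its deck and leave the other things alone.

Things in the scene. Friction and masses are not known exactly. Their poses are not given: they have to be found in the camera images.
- hook: Loose steel hitch hook, 0.26 kg. Origin: table level under the middle of its upright orange grip; x points to the open mouth, y to the gate's hinge, z up. Grip: 40 (x) x 18 (y) mm, flat sides, from the table to z = 61. Its black foot is 60 x 30 x 10 mm, so pinch the grip across y, above z = 12. The flat hook part lies at z = 10 to 24, the slot is 18 mm wide on y = 0, jaws 44 mm wide.
- hook_seat (a point): Fixed in the hook, 49 mm from its origin along x, z = 17 mm: axis of the pin when bottomed in the solid throat. Along hook x from the origin: throat bottom 44 mm, gate 75 to 81, flared guide tips 86 to 100 (entry 34 mm wide). A pin's axis meets the gate at 86 and lets it spring shut at about 52. Latched, the pin has 21 mm of play: pulled back it bears on the gate's inside at 70.
- gate (a joint): The hook's red sprung gate, rad: 0 = shut across the mouth, grows to 1.4 as it is pushed inward, folding into the forked jaw; it cannot swing outward. Its spring shuts it. Pushing the pin past it takes roughly 4 to 9 N (more if the foot drags on the table and digs in: carry it 3 to 5 mm clear); then the throat bottom is solid and the force rises steeply.
- trolley_ref (a point): Fixed in the trolley: table level, on its centre line. x points along the track from the pin to the deck (away from the robot), z up. An upright steel pin, 10 mm across, z = 4 to 43 mm, stands on this line on a flat tongue (18 mm wide, top z = 6, front edge 10 before the pin). The tongue is set by hand: the pin's axis is anywhere from x = -10 to +10 mm and NOT measured. Feel or look for it.
- deck_front (a point): Middle of the front edge of the trolley's wooden deck, 65 mm from trolley_ref along x, z = 46 mm (deck top; rim 8 mm). Deck 165 x 150 mm; below it a post at x = 73 mm from trolley_ref carries the tongue. Axes as trolley_ref.
- track: The fixed track; origin where trolley_ref is when the trolley is home, same axes. Two rails at y = +-55 mm from x = -30 to +240 mm, 10 mm high, with yellow stops at the ends, 20 mm high in front.
- trolley (a joint): How far the trolley is drawn out, in m, towards -x of trolley_ref: 0 = home against the rear stop (start; it cannot go further back), 0.080 = front stop, solid. It rolls with about 2.5 N of drag.
- ware_cup: Wet grey octagonal clay cup, 87 x 124 x 86 mm with its handle, standing loose on the trolley's deck. Origin: centre of its underside; z up.
- mug: Red-brown mug, 74 x 106 x 82 mm, a bystander. Origin: centre of its underside.
- bowl: Blue-grey bowl, 112 mm across, 50 mm high, a bystander. Origin: centre of its underside.
- mould: Small white plaster mould, 62 x 51 x 24 mm, a bystander. Origin: centre of its underside.
Not all that is in view belongs to the job. Leave any pink look-alike of the hook alone. What is shaped like the ware_cup but purple is not meant.

How it is judged:
On the way, in this order (a step that is already met when the one before it is completed fails the run):
1. the pin, entering the mouth, has pushed the gate well inward (more than 0.4 rad) (value of joint gate above 0.4 rad and contact force between hook and trolley above 0.3 N), for 0.04 s.
2. the gate is shut (under 0.12 rad) with the pin behind it in the mouth, while the trolley is still home (within 20 mm) (value of joint gate below 0.12 rad and x of hook in the frame of trolley_ref between -0.081 and -0.036 m and y of hook in the frame of trolley_ref between -0.02 and 0.02 m and height (world z) of hook below 0.012 m and angle between the x axis of hook and the x axis of trolley_ref, either way round below 0.3 rad and value of joint trolley below 0.02 m), for 0.2 s.
At the end, for the whole second after the job is handed in: Trolley at its front stop (within 6 mm); hook flat (0.1 rad) on the table, in line (0.3 rad, 20 mm sideways), origin 36 to 81 mm before trolley_ref, so the pin is in its mouth; gate shut (under 0.12 rad); cup upright (0.12 rad) on the deck; hook and cup at rest (value of joint gate below 0.12 rad and x of hook in the frame of trolley_ref between -0.081 and -0.036 m and y of hook in the frame of trolley_ref between -0.02 and 0.02 m and height (world z) of hook below 0.012 m and angle between the x axis of hook and the x axis of trolley_ref, either way round below 0.3 rad and value of joint trolley above 0.074 m and angle between hook's own z axis and vertical below 0.1 rad and linear speed of each of hook, ware_cup below 0.02 m/s and angle between ware_cup's own z axis and vertical below 0.12 rad and z of ware_cup in the frame of trolley_ref above 0.042 m); the robot touches nothing.
It fails at once if hook and trolley press on each other with more than 20 N (contact force between hook and trolley above 20 N).
It fails at once if the fingers or arm touch the trolley (over 1 N) (contact force between any of the fingers, the arm and trolley above 1 N).
It fails at once if the clay cup tips more than 0.3 rad (angle between ware_cup's own z axis and vertical above 0.3 rad).
It fails at once if the mug, bowl or mould is moved more than 30 mm (distance of any of mug, bowl, mould from where it was at the start of the episode above 0.03 m).
It also fails if it takes over 48 s, if anything falls off the work surface, if the arm or the gripper's body presses on something with over 40 N, if the wrist force passes 120 N, or if a joint passes its speed limit or range.

## Robot

A 7-joint arm with a two-finger parallel gripper is mounted at the origin on the work surface; the furniture and walls round the work are solid. World frame = base frame: x ahead of the robot, y to its left, z up, the work surface at z = 0. Lengths are in m, angles in rad, forces in N, time in s.
With the tool pointing down it reaches from about 0.425 to 0.925 m from the base axis. Payload 6.8 kg.
Tool frame: the origin (TCP) lies midway between the tips of the shut fingers; the grasp point (between the pads) lies 19 mm behind it; z points along the fingers, y is the line along which they close (so a half turn about z gives the same grasp; the last joint's range is limited). The gripper opens to 88 mm and grips with 3 to 60 N. Pads are 20 mm wide; open, the fingers measure 115 mm over their backs; the gripper's body (75 mm by 178 mm) begins 61 mm behind the grasp point.
Start: joints at [-1.256, 0.477, 0.022, 1.555, -0.011, 1.109, -0.083], TCP at [0.277, 0.616, 0.223] pointing down, gripper open.
Joint ranges: [-2.96, 2.96], [-0.34, 2.1], [-1.41, 1.46], [0.24, 2.44], [-1.37, 4.51], [0.17, 1.92], [-2.96, 2.96]. Speed limits (rad/s): [2.39, 2.39, 3.14, 3.14, 3.14, 3.14, 3.14].

## Interface

Orientations are given as [roll, pitch, yaw] about the fixed x, y, z axes, in that order (R = Rz(yaw) Ry(pitch) Rx(roll)).
In Python, from rig import monitor, eyes, robot gives the robot as it stands. The module is installed in compiled form; this text tells all that it offers.
- The arm moves only by the tool move_arm, never from a script. Its argument "rows" is a list of rows, each an object of numbers: "dx", "dy", "dz": the shift along the tool's x, y, z in units of 0.03 m (1.0 is 0.03 m); "rx", "ry", "rz": the turn, a rotation vector about the tool's x, y, z in units of pi/4 rad (1.0 is pi/4 rad); "hand": the gripper's target within -1 to 1 (shut at 1, half-way at 0, fully open at -1). A call has 1 to 10 rows; each row shifts and turns the commanded pose from where the row before left it, along the tool's axes as they then stand; what a row does not reach is not made up. A row lasts 1/12 s, in which the tool goes at most 41.7 mm and 7.16 degrees, less where a joint would pass 70% of its speed; a pose out of reach is approached as far as the arm can. A call with a number of a shift or a turn outside -1 to 1 is refused whole. A call with a gripper value outside its range is refused whole. The fingers move at their own pace and stop on an object; "grip_force" is the grip in N (left out, the last holds). Time passes only in rows, so rows that do not move let the fingers close. It gives the time, the measured TCP pose, the force, the opening and the grip force at its end, in the units of the state.
- monitor.sense(): the state, without advancing time (a new reading comes with each control period).
- eyes.grab_frame(name): name is "side" or "top" or "wrist"; returns the picture (400x640x3 uint8, blue, green, red); there is no depth.
- eyes.get_calibration(name): a dict with "vfov" (degrees; the focal length in pixels is half the picture's height over the tangent of half this angle, whatever the lens; pixels are square), "cx", "cy" (the principal point, pixels), "world_to_cam" (4x4, takes a point from world to camera coordinates). Camera axes: x right, y up, looking along -z (the intrinsics and any distortion apply to the point x, -y, -z); pixel columns grow to the right and rows downward; lengths in m; the calibration is good to about 2 mm. A picture is of the moment at which its call begins: read the wrist's pose just before it. get_calibration takes no time and is no camera call; for the wrist camera it gives the pose at the moment of the call.
- robot.finish_job(): hands the job in; it is judged then, once.
The state is a dict: "time_s": time; "joint_positions": joint angles; "qvel": joint speeds; "joint_torque": joint torques, N m; "position": TCP position; "ee_rot": TCP orientation; "force": force on the tool from outside, world axes, zero at the start; "moment": the same for the moment, N m; "gripper_width": finger opening in m; "grasp_force": force on a finger pad.
Only numpy, scipy, OpenCV 4.12 (cv2) and the standard library are available. Lean on these libraries where they do the work, as an engineer would, in place of code of your own. Each camera call takes 0.05 s, during which the arm holds its last target. There are 200 camera calls.

## Working session

There is one attempt and no reset: what is moved stays moved. The work goes in short steps, Python scripts to look and compute and a tool call to move; the robot and the scene stay as the last step left them, time stands still between calls to the robot, and variables do not carry over. Pictures are saved under pics/ and viewed, at most 10 in all, crops included, and the job is handed in when it is done.

Besides the shell and the picture viewer there is one more tool, called after ">>>" as name(argument=value, ...) on one line, values as JSON. move_arm: Moves the arm, as the interface text tells. Its arguments: {"type":"object","properties":{"rows":{"type":"array"},"grip_force":{"type":"number"}},"required":["rows"]}

```bash
mkdir -p pics; cat > h.py <<'E'
import numpy as np,cv2
from rig import monitor,eyes,robot
def grab(n,f):
    c=eyes.get_calibration(n); im=eyes.grab_frame(n); cv2.imwrite('pics/'+f+'.png',im); np.save('pics/'+f+'.npy',c,allow_pickle=True); return im,c
def load(f): return cv2.imread('pics/'+f+'.png'),np.load('pics/'+f+'.npy',allow_pickle=True).item()
def ray(c,u,v):
    f=200/np.tan(np.radians(c['vfov'])/2); T=np.array(c['world_to_cam']); R=T[:3,:3]
    d=np.array([(u-c['cx'])/f,-(v-c['cy'])/f,-1.]); return -R.T@T[:3,3],R.T@d
def onz(c,u,v,z):
    o,d=ray(c,u,v); return o+d*(z-o[2])/d[2]
def proj(c,p):
    f=200/np.tan(np.radians(c['vfov'])/2); q=np.array(c['world_to_cam'])@np.append(p,1); return c['cx']+f*q[0]/-q[2],c['cy']-f*q[1]/-q[2]
E
python3 - <<'E'
from h import *
s=monitor.sense(); print({k:np.round(v,3) for k,v in s.items()})
a,c=grab('top','top0'); b,d=grab('side','side0'); print(c,d)
E
```

```text
{'time_s': np.float64(0.0), 'joint_positions': array([-1.256,  0.478,  0.022,  1.556, -0.011,  1.109, -0.083]), 'qvel': array([-0.   , -0.001, -0.002,  0.   , -0.002, -0.001, -0.001]), 'joint_torque': array([-1.0000e-03, -5.8284e+01,  1.5340e+00, -2.7261e+01, -5.4000e-02,
        1.7000e-02,  0.0000e+00]), 'position': array([0.277, 0.615, 0.222]), 'ee_rot': array([-3.14 ,  0.   ,  2.719]), 'force': array([-0.034,  0.087, -0.039]), 'moment': array([ 0.047, -0.004,  0.035]), 'grasp_force': np.float64(0.0), 'gripper_width': np.float64(0.088)}
{'vfov': 47.355042365957125, 'cx': 317.55854429406827, 'cy': 211.63271261211446, 'world_to_cam': array([[-1.12785808e-02, -9.99935931e-01,  9.62628875e-04,
         1.95296638e-02],
       [ 9.97242388e-01, -1.11775700e-02,  7.33667580e-02,
        -5.57649691e-01],
       [-7.33512976e-02,  1.78744722e-03,  9.97304563e-01,
        -1.34139549e+00],
       [ 0.00000000e+00,  0.00000000e+00,  0.00000000e+00,
         1.00000000e+00]])} {'vfov': 45.36207026565703, 'cx': 319.49870560769307, 'cy': 201.51393113662803, 'world_to_cam': array([[ 0.9998511 , -0.01472212, -0.00900205, -0.53971937],
       [ 0.01648498,  0.66068098,  0.75048577, -0.05762981],
       [-0.00510126, -0.75052242,  0.6608253 , -1.56565959],
       [ 0.        ,  0.        ,  0.        ,  1.        ]])}
```

View pics/top0.png

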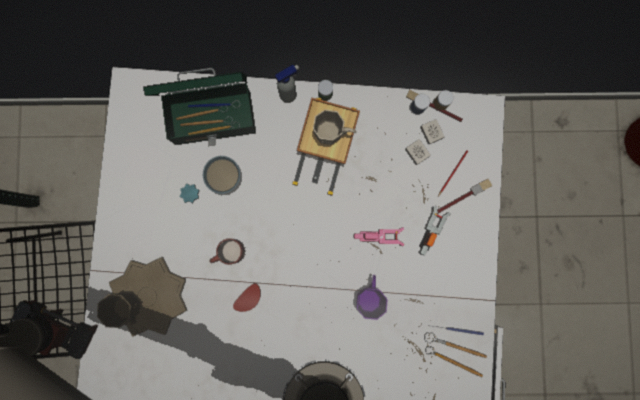

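View pics/side0.png

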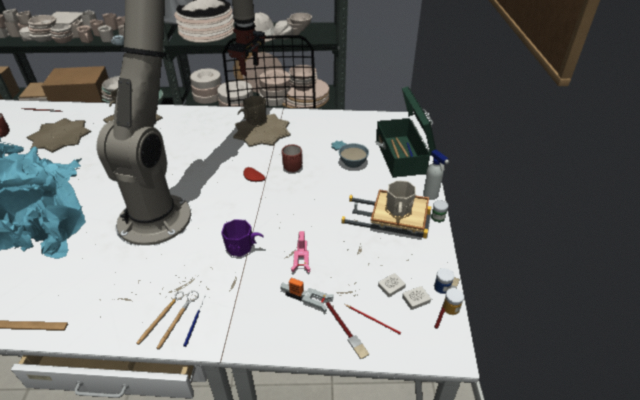

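The top view shows the orange-grip hook at about (433,232), a pink look-alike at (380,237), the trolley deck at (328,132) with its tongue at (317,172), and a purple cup at (371,300). The one with the orange grip and steel jaws fits the description. I'll confirm it in an enlarged crop.

```bash
python3 - <<'E'
from h import *
a,c=load('top0'); b,d=load('side0')
A=cv2.resize(a[195:265,405:475],(400,400),interpolation=cv2.INTER_CUBIC)
B=cv2.resize(a[140:210,285:355],(400,400),interpolation=cv2.INTER_CUBIC)
cv2.imwrite('pics/crop1.png',np.clip(np.hstack([A,B])*1.5,0,255).astype('uint8'))
for n,(im,k) in {'top':(a,c),'side':(b,d)}.items():
    hsv=cv2.cvtColor(im,cv2.COLOR_BGR2HSV)
    for nm,lo,hi in [('orange',(5,170,120),(14,255,255)),('yellow',(20,170,120),(32,255,255)),('red',(0,170,60),(4,255,255))]:
        m=cv2.inRange(hsv,lo,hi); _,_,st,ce=cv2.connectedComponentsWithStats(m)
        print(n,nm,[(s[4],np.round(x,1).tolist(),np.round(onz(k,*x,.02),3)[:2].tolist()) for s,x in zip(st[1:],ce[1:]) if s[4]>4])
E
```

```text
top orange [(np.int32(62), [431.1, 239.3], [0.472, -0.324])]
top yellow [(np.int32(7), [295.1, 182.7], [0.646, 0.08]), (np.int32(6), [330.0, 192.5], [0.615, -0.025])]
top red []
side orange [(np.int32(62), [295.6, 282.4], [0.469, -0.29])]
side yellow [(np.int32(9), [424.9, 231.2], [0.866, -0.097])]
side red [(np.int32(157), [252.8, 174.7], [0.305, 0.201]), (np.int32(42), [338.6, 319.3], [0.584, -0.414]), (np.int32(13), [438.1, 320.8], [0.841, -0.424])]
```

View pics/crop1.png

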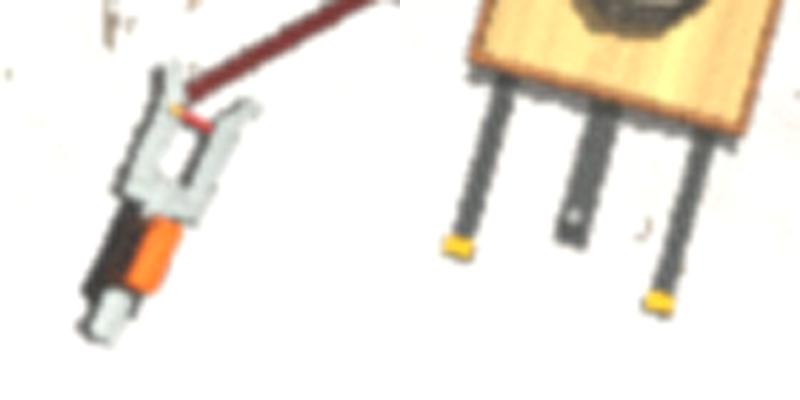

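The crop confirms it: orange grip, steel jaws with the red gate at crop (190,118), mouth pointing up and right, and a brush handle close to the left jaw tip. The pin is on the tongue at crop (573,215). I'm moving over the trolley's front first.

>>> move_arm(rows=[{"dx": -0.95, "dy": -0.45, "dz": -0.25, "hand": -1}, {"dx": -0.95, "dy": -0.45, "dz": -0.25}, {"dx": -0.95, "dy": -0.45, "dz": -0.25}, {"dx": -0.95, "dy": -0.45, "dz": -0.25}, {"dx": -0.95, "dy": -0.45, "dz": -0.25}, {"dx": -0.95, "dy": -0.45, "dz": -0.25}, {"dx": -0.95, "dy": -0.45, "dz": -0.25}, {"dx": -0.95, "dy": -0.45, "dz": -0.25}, {"dx": -0.95, "dy": -0.45, "dz": -0.25}, {"dx": -0.95, "dy": -0.45, "dz": -0.25}])

```text
invalid input
```

>>> move_arm(rows=[{"dx": -0.95, "dy": -0.45}, {"dx": -0.95, "dy": -0.45}, {"dx": -0.95, "dy": -0.45}, {"dx": -0.43, "dy": -0.95}, {"dx": -0.43, "dy": -0.95}, {"dx": -0.43, "dy": -0.95}, {"dx": -0.43, "dy": -0.95}, {"dx": -0.43, "dy": -0.95}, {"dx": -0.43, "dy": -0.95}, {"dx": -0.43, "dy": -0.95}])

```text
invalid input
```

```bash
python3 - <<'E'
from h import *
s=monitor.sense(); print({k:np.round(s[k],3) for k in ['time_s','position','ee_rot','joint_positions']})
a,c=grab('wrist','w1'); T=np.array(c['world_to_cam']);print(-T[:3,:3].T@T[:3,3],T[:3,:3].round(2),c['vfov'])
E
```

```text
{'time_s': np.float64(0.1), 'position': array([0.277, 0.615, 0.222]), 'ee_rot': array([-3.14 ,  0.   ,  2.719]), 'joint_positions': array([-1.256,  0.478,  0.022,  1.556, -0.011,  1.109, -0.083])}
[0.20760393 0.64698496 0.38326165] [[ 0.41  0.91 -0.  ]
 [-0.88  0.39 -0.28]
 [-0.25  0.11  0.96]] 58.2141574542155
```

View pics/w1.png

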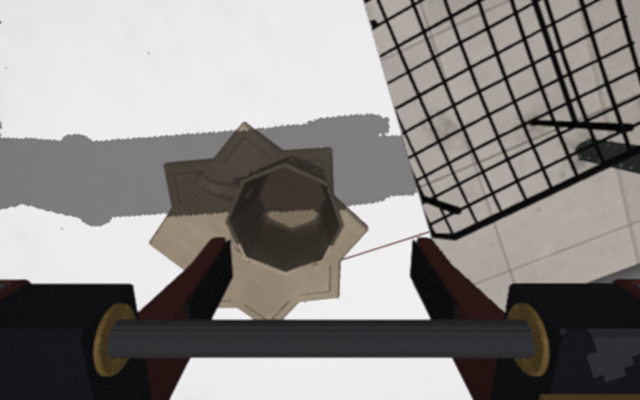

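The wrist view shows a bystander pot and the fingers at the bottom of the frame, and the camera looks to the tool's +x side. The move was refused, so I'm resending it with complete rows.

>>> move_arm(rows=[{"dx": -0.95, "dy": -0.45, "dz": -0.25, "rx": 0, "ry": 0, "rz": 0, "hand": -1}, {"dx": -0.95, "dy": -0.45, "dz": -0.25, "rx": 0, "ry": 0, "rz": 0, "hand": -1}, {"dx": -0.95, "dy": -0.45, "dz": -0.25, "rx": 0, "ry": 0, "rz": 0, "hand": -1}, {"dx": -0.95, "dy": -0.45, "dz": -0.25, "rx": 0, "ry": 0, "rz": 0, "hand": -1}, {"dx": -0.95, "dy": -0.45, "dz": -0.25, "rx": 0, "ry": 0, "rz": 0, "hand": -1}, {"dx": -0.95, "dy": -0.45, "dz": -0.25, "rx": 0, "ry": 0, "rz": 0, "hand": -1}, {"dx": -0.95, "dy": -0.45, "dz": -0.25, "rx": 0, "ry": 0, "rz": 0, "hand": -1}, {"dx": -0.95, "dy": -0.45, "dz": -0.25, "rx": 0, "ry": 0, "rz": 0, "hand": -1}], grip_force=20)

```text
time_s: 0.82
position: [0.4412, 0.4221, 0.2828]
ee_rot: [-3.141, -0.0, 2.719]
force: [0.7, 0.4, -0.4]
gripper_width: 0.0873
grasp_force: 0.0
```

```bash
python3 - <<'E'
from h import *
s=monitor.sense(); print({k:np.round(s[k],3) for k in ['time_s','position','ee_rot','joint_positions']})
E
```

```text
{'time_s': np.float64(0.817), 'position': array([0.441, 0.422, 0.283]), 'ee_rot': array([-3.141, -0.   ,  2.719]), 'joint_positions': array([-0.942,  0.321,  0.099,  1.65 , -0.034,  1.172,  0.313])}
```

>>> move_arm(rows=[{"dx": -0.7, "dy": -1.0, "dz": 0, "rx": 0, "ry": 0, "rz": 0, "hand": -1}, {"dx": -0.7, "dy": -1.0, "dz": 0, "rx": 0, "ry": 0, "rz": 0, "hand": -1}, {"dx": -0.7, "dy": -1.0, "dz": 0, "rx": 0, "ry": 0, "rz": 0, "hand": -1}, {"dx": -0.7, "dy": -1.0, "dz": 0, "rx": 0, "ry": 0, "rz": 0, "hand": -1}, {"dx": -0.7, "dy": -1.0, "dz": 0, "rx": 0, "ry": 0, "rz": 0, "hand": -1}, {"dx": -0.7, "dy": -1.0, "dz": 0, "rx": 0, "ry": 0, "rz": 0, "hand": -1}, {"dx": -0.7, "dy": -1.0, "dz": 0, "rx": 0, "ry": 0, "rz": 0, "hand": -1}, {"dx": -0.7, "dy": -1.0, "dz": 0, "rx": 0, "ry": 0, "rz": 0, "hand": -1}, {"dx": -0.7, "dy": -1.0, "dz": 0, "rx": 0, "ry": 0, "rz": 0, "hand": -1}, {"dx": -0.7, "dy": -1.0, "dz": 0, "rx": 0, "ry": 0, "rz": 0, "hand": -1}])

```text
time_s: 1.65
position: [0.5088, 0.0619, 0.2827]
ee_rot: [3.141, -0.0, 2.719]
force: [0.3, -0.2, 0.7]
gripper_width: 0.0882
grasp_force: 0.0
```

>>> move_arm(rows=[{"dx": 0, "dy": 0, "dz": 0, "rx": 0, "ry": 0, "rz": 0.155, "hand": -1}, {"dx": 0, "dy": 0, "dz": 0, "rx": 0, "ry": 0, "rz": 0.155, "hand": -1}, {"dx": 0, "dy": 0, "dz": 0, "rx": 0, "ry": 0, "rz": 0.155, "hand": -1}, {"dx": 0, "dy": 0, "dz": 0, "rx": 0, "ry": 0, "rz": 0.155, "hand": -1}, {"dx": 0, "dy": 0, "dz": 0, "rx": 0, "ry": 0, "rz": 0.155, "hand": -1}, {"dx": 0, "dy": 0, "dz": 0, "rx": 0, "ry": 0, "rz": 0.155, "hand": -1}, {"dx": 0, "dy": 0, "dz": 0, "rx": 0, "ry": 0, "rz": 0.155, "hand": -1}, {"dx": 0, "dy": 0, "dz": 0, "rx": 0, "ry": 0, "rz": 0.155, "hand": -1}])

```text
time_s: 2.32
position: [0.5087, 0.0637, 0.2825]
ee_rot: [-3.141, -0.0, 1.739]
force: [0.5, 0.4, -0.7]
gripper_width: 0.0879
grasp_force: 0.0
```

```bash
python3 - <<'E'
from h import *
s=monitor.sense(); print({k:np.round(s[k],3) for k in ['time_s','position','ee_rot','joint_positions']})
E
```

```text
{'time_s': np.float64(2.317), 'position': array([0.509, 0.064, 0.282]), 'ee_rot': array([-3.141, -0.   ,  1.739]), 'joint_positions': array([-0.6  ,  0.15 ,  0.401,  1.886, -0.065,  1.119, -0.008])}
```

>>> move_arm(rows=[{"dx": 0, "dy": 0, "dz": 0, "rx": 0, "ry": 0, "rz": 0.155, "hand": -1}, {"dx": 0, "dy": 0, "dz": 0, "rx": 0, "ry": 0, "rz": 0.155, "hand": -1}, {"dx": 0, "dy": 0, "dz": 0, "rx": 0, "ry": 0, "rz": 0.155, "hand": -1}, {"dx": 0, "dy": 0, "dz": 0, "rx": 0, "ry": 0, "rz": 0.155, "hand": -1}, {"dx": 0, "dy": 0, "dz": 0, "rx": 0, "ry": 0, "rz": 0.155, "hand": -1}, {"dx": 0, "dy": 0, "dz": 0, "rx": 0, "ry": 0, "rz": 0.155, "hand": -1}, {"dx": 0, "dy": 0, "dz": 0, "rx": 0, "ry": 0, "rz": 0.155, "hand": -1}, {"dx": 0, "dy": 0, "dz": 0, "rx": 0, "ry": 0, "rz": 0.155, "hand": -1}, {"dx": 0, "dy": 0, "dz": 0, "rx": 0, "ry": 0, "rz": 0.155, "hand": -1}, {"dx": 0, "dy": 0, "dz": 0, "rx": 0, "ry": 0, "rz": 0.155, "hand": -1}])

```text
time_s: 3.15
position: [0.5087, 0.0638, 0.2825]
ee_rot: [-3.141, 0.0, 0.522]
force: [-0.3, 0.0, -0.1]
gripper_width: 0.0874
grasp_force: 0.0
```

>>> move_arm(rows=[{"dx": 0, "dy": 0, "dz": 0, "rx": 0, "ry": 0, "rz": 0.155, "hand": -1}, {"dx": 0, "dy": 0, "dz": 0, "rx": 0, "ry": 0, "rz": 0.155, "hand": -1}, {"dx": 0, "dy": 0, "dz": 0, "rx": 0, "ry": 0, "rz": 0.155, "hand": -1}, {"dx": 0, "dy": 0, "dz": 0, "rx": 0, "ry": 0, "rz": 0.155, "hand": -1}, {"dx": 0, "dy": 0, "dz": 0, "rx": 0, "ry": 0, "rz": 0.155, "hand": -1}, {"dx": 0, "dy": 0, "dz": 0, "rx": 0, "ry": 0, "rz": 0.155, "hand": -1}, {"dx": 0, "dy": 0, "dz": 0, "rx": 0, "ry": 0, "rz": 0.155, "hand": -1}, {"dx": 0, "dy": 0, "dz": 0, "rx": 0, "ry": 0, "rz": 0.1, "hand": -1}, {"dx": 0, "dy": 0, "dz": 0, "rx": 0, "ry": 0, "rz": 0, "hand": -1}])

```text
time_s: 3.9
position: [0.5087, 0.0638, 0.2824]
ee_rot: [3.141, 0.0, -0.406]
force: [-0.8, 0.6, -0.0]
gripper_width: 0.0874
grasp_force: 0.0
```

```bash
python3 - <<'E'
from h import *
s=monitor.sense(); print({k:np.round(s[k],3) for k in ['time_s','position','ee_rot','joint_positions']})
a,c=grab('wrist','w2')
E
```

```text
{'time_s': np.float64(3.9), 'position': array([0.509, 0.064, 0.282]), 'ee_rot': array([ 3.141,  0.   , -0.406]), 'joint_positions': array([-0.809,  0.161,  0.642,  1.897, -0.107,  1.118, -2.102])}
```

View pics/w2.png

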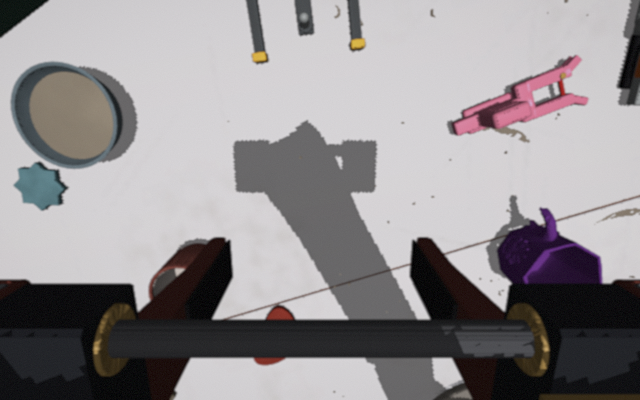

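The wrist view shows the pin's top at (304,17), the yellow stops at (260,57) and (358,44), the tongue's front edge near row 34, the pink look-alike at (525,95), and the bowl and purple cup as bystanders.

```bash
python3 - <<'E'
from h import *
a,c=load('w2')
hsv=cv2.cvtColor(a,cv2.COLOR_BGR2HSV); m=cv2.inRange(hsv,(18,150,90),(34,255,255)); _,_,st,ce=cv2.connectedComponentsWithStats(m)
P=[]
for s,x in zip(st[1:],ce[1:]):
    if s[4]>30 and s[1]<100: print(s,x.round(1)); P.append(onz(c,*x,.017))
P=np.array(P);print(P.round(4)); P=P[np.argsort(-P[:,1])]
d=P[0]-P[1]; print('sep',np.linalg.norm(d[:2]),'yaw',np.arctan2(d[1],d[0])-np.pi/2,'mid',P[:2].mean(0))
roi=a[0:50,285:325].astype(int).sum(2)
print(roi[5:40:1,10:30:1]//3)
for z in(.043,): print('pin',onz(c,304,17,z))
t,k=load('top0'); print('pin top cam',onz(k,315.3,177.6,.043))
E
```

```text
[351  39  13  11 120] [357.   43.6]
[253  52  14  10 119] [259.6  56.6]
[[ 0.615  -0.0248  0.017 ]
 [ 0.6453  0.0793  0.017 ]]
sep 0.1083527351969017 yaw -0.2836810970744088 mid [0.63016612 0.02724016 0.017     ]
[[109  77  73  77  76  76  76  77  76  79  76  77  78  75  75 107 164 198
  207 208]
 [119  83  74  77  75  76  77  77  76  77  78  76  77  77  74 101 152 190
  206 208]
 [133  87  74  74  76  77  77  79  78  79  79  78  77  75  75  93 141 185
  205 207]
 [145  93  74  77  77  76  80  77  78  77  76  77  76  76  75  88 131 180
  204 208]
 [150  94  74  75  75  75  78  78  78  78  79  78  77  78  75  84 126 177
  203 208]
 [150  97  74  75  75  75  76  79  76  78  78  78  75  77  74  79 116 173
  202 209]
 [150  98  73  76  76  77  77  77  78  81  78  77  77  77  76  75 113 172
  202 209]
 [153  97  71  72  77  78  84  90  98  98  92  84  79  76  74  75 111 170
  202 208]
 [161 111  75  72  76  88 100 117 126 127 122 104  89  78  77  78 112 169
  203 208]
 [180 130  86  75  84 101 121 137 146 147 140 125 104  83  77  78 108 164
  199 208]
 [192 144  93  76  88 114 134 147 157
[... 1474 characters left out ...]
 68  76
  113 164]
 [208 212 199 157 103  73  66  66  65  61  60  61  68  76  80  76  77 100
  140 182]
 [210 211 203 172 123  81  68  76  97 102  95  95 115 134 133 123 127 149
  179 201]
 [209 210 209 193 159 123 120 136 154 162 155 155 175 189 189 176 179 194
  204 210]
 [209 210 210 208 193 173 178 191 199 202 200 198 206 211 208 205 205 210
  211 211]
 [210 208 211 211 209 203 206 209 212 211 211 210 210 212 211 209 211 210
  211 210]
 [210 210 209 209 211 210 210 211 211 211 209 211 209 209 211 209 210 209
  210 209]
 [208 209 210 209 208 210 210 210 209 209 209 208 210 210 210 209 211 209
  209 209]]
pin [0.65707759 0.0189099  0.043     ]
pin top cam [0.65700157 0.01883076 0.043     ]
```

>>> move_arm(rows=[{"dx": 0.16, "dy": 0.95, "dz": 0.1, "rx": 0, "ry": 0, "rz": 0, "hand": -1}, {"dx": 0.16, "dy": 0.95, "dz": 0.1, "rx": 0, "ry": 0, "rz": 0, "hand": -1}, {"dx": 0.16, "dy": 0.95, "dz": 0.1, "rx": 0, "ry": 0, "rz": 0, "hand": -1}, {"dx": 0.16, "dy": 0.95, "dz": 0.1, "rx": 0, "ry": 0, "rz": 0, "hand": -1}, {"dx": 0.16, "dy": 0.95, "dz": 0.1, "rx": 0, "ry": 0, "rz": 0, "hand": -1}, {"dx": 0.16, "dy": 0.95, "dz": 0.1, "rx": 0, "ry": 0, "rz": 0, "hand": -1}, {"dx": 0.16, "dy": 0.95, "dz": 0.1, "rx": 0, "ry": 0, "rz": 0, "hand": -1}])

```text
time_s: 4.53
position: [0.461, -0.1341, 0.2616]
ee_rot: [-3.141, -0.0, -0.4]
force: [0.7, -0.0, -0.2]
gripper_width: 0.0879
grasp_force: 0.0
```

>>> move_arm(rows=[{"dx": 0.16, "dy": 0.95, "dz": 0.1, "rx": 0, "ry": 0, "rz": 0, "hand": -1}, {"dx": 0.16, "dy": 0.95, "dz": 0.1, "rx": 0, "ry": 0, "rz": 0, "hand": -1}, {"dx": 0.16, "dy": 0.95, "dz": 0.1, "rx": 0, "ry": 0, "rz": 0, "hand": -1}, {"dx": 0.16, "dy": 0.95, "dz": 0.1, "rx": 0, "ry": 0, "rz": 0, "hand": -1}, {"dx": 0.16, "dy": 0.95, "dz": 0.1, "rx": 0, "ry": 0, "rz": 0, "hand": -1}, {"dx": 0.16, "dy": 0.95, "dz": 0.1, "rx": 0, "ry": 0, "rz": 0, "hand": -1}, {"dx": 0, "dy": 0, "dz": 0, "rx": 0, "ry": 0, "rz": 0, "hand": -1}])

```text
time_s: 5.12
position: [0.4182, -0.3068, 0.2436]
ee_rot: [3.139, -0.0, -0.408]
force: [-0.1, 0.3, 0.6]
gripper_width: 0.0881
grasp_force: 0.0
```

```bash
python3 - <<'E'
from h import *
s=monitor.sense(); print({k:np.round(s[k],4) for k in ['time_s','position','ee_rot','joint_positions']})
a,c=grab('wrist','w3')
hsv=cv2.cvtColor(a,cv2.COLOR_BGR2HSV); m=cv2.inRange(hsv,(4,150,60),(15,255,255)); _,_,st,ce=cv2.connectedComponentsWithStats(m)
print([(s.tolist(),x.round(1)) for s,x in zip(st[1:],ce[1:]) if s[4]>100])
E
```

```text
{'time_s': np.float64(5.1167), 'position': array([ 0.4182, -0.3068,  0.2436]), 'ee_rot': array([ 3.1388e+00, -4.0000e-04, -4.0770e-01]), 'joint_positions': array([-0.2138,  0.2557,  0.8716,  1.9433, -0.2231,  1.0415, -1.2232])}
[([298, 102, 21, 42, 816], array([307.7, 122.7]))]
```

View pics/w3.png

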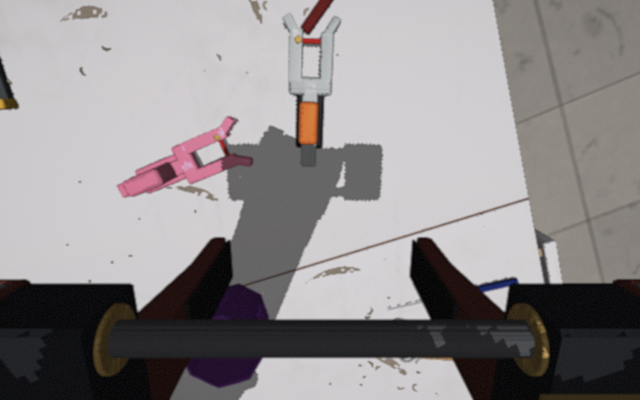

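The wrist view shows the hook with its grip at (308,123), jaws between rows 38 and 95, and flared tips at (288,16) and (338,20). The brush end lies in the mouth at (305,30) without crossing a jaw. The pink look-alike's nearest part is at (250,160), so I'll open the gripper only about 50 mm.

```bash
python3 - <<'E'
from h import *
a,c=load('w3'); o,_=ray(c,0,0); print('cam',o.round(3))
g=cv2.cvtColor(a,cv2.COLOR_BGR2GRAY)
hsv=cv2.cvtColor(a,cv2.COLOR_BGR2HSV); m=cv2.inRange(hsv,(4,150,60),(15,255,255)); m[:90]=0;m[160:]=0
for r in range(100,148,4):
    x=np.flatnonzero(m[r]); print(r,x.min() if len(x) else None,x.max() if len(x) else None,end='; ')
cn=max(cv2.findContours(m,0,2)[0],key=cv2.contourArea); print(cv2.minAreaRect(cn))
for r in (44,50,56,62,68,74,80,86): print(r,g[r,284:340].tolist())
for lab,p in dict(jl=(290,50),jr=(333,50)).items(): print(lab,onz(c,*p,.024))
E
```

```text
cam [ 0.487 -0.336  0.405]
100 None None; 104 299 317; 108 299 318; 112 299 318; 116 298 318; 120 298 317; 124 298 317; 128 298 317; 132 298 317; 136 298 317; 140 298 316; 144 None None; ((308.0, 122.5), (41.0, 20.0), 90.0)
44 [204, 203, 206, 199, 180, 166, 172, 178, 181, 181, 184, 183, 176, 169, 172, 183, 183, 160, 116, 90, 89, 96, 95, 91, 89, 91, 92, 90, 87, 84, 82, 83, 85, 86, 82, 77, 91, 134, 164, 177, 179, 179, 179, 179, 182, 184, 184, 180, 158, 153, 182, 203, 207, 206, 207, 207]
50 [207, 207, 206, 199, 181, 169, 174, 179, 181, 184, 184, 183, 185, 185, 187, 191, 185, 159, 146, 176, 203, 208, 207, 207, 205, 207, 206, 206, 208, 207, 207, 208, 208, 205, 196, 176, 144, 138, 162, 177, 181, 179, 180, 179, 182, 184, 184, 173, 156, 163, 188, 204, 205, 207, 206, 205]
56 [206, 208, 207, 197, 174, 167, 175, 180, 183, 185, 186, 185, 187, 187, 188, 191, 185, 157, 152, 182, 202, 206, 205, 207, 207, 207, 207, 207, 207, 207, 206, 209, 207, 202, 178, 139, 112, 122, 155, 174, 180, 183, 182, 183, 184, 185, 183, 164, 156, 179, 201, 205, 198, 192, 199, 205]
62 [206, 207, 207, 196, 174, 168, 177, 183
[... 759 characters left out ...]
 175, 158, 165, 191, 205, 208, 208, 206, 205, 205]
80 [206, 208, 206, 197, 173, 169, 175, 179, 179, 182, 183, 183, 185, 186, 192, 191, 187, 184, 180, 183, 184, 184, 183, 184, 185, 182, 179, 178, 182, 184, 183, 184, 182, 183, 183, 182, 184, 182, 184, 188, 189, 191, 191, 191, 192, 184, 156, 143, 178, 203, 208, 207, 208, 207, 206, 206]
86 [204, 206, 206, 197, 166, 139, 144, 164, 175, 177, 178, 179, 179, 179, 180, 179, 181, 181, 181, 182, 183, 185, 186, 185, 187, 187, 189, 191, 196, 199, 198, 196, 190, 185, 185, 185, 185, 185, 185, 185, 184, 186, 187, 187, 186, 171, 146, 144, 177, 203, 208, 208, 208, 206, 206, 207]
jl [ 0.54107135 -0.32708439  0.024     ]
jr [ 0.52427466 -0.36595647  0.024     ]
```

```bash
python3 - <<'E'
from h import *
a,c=load('w3'); cv2.imwrite('pics/crop2.png',np.clip(cv2.resize(a[5:175,260:360],(470,800)[::1],interpolation=cv2.INTER_CUBIC)[:600]*1.2,0,255).astype('uint8'))
E
```

```text
(no output)
```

View pics/crop2.png

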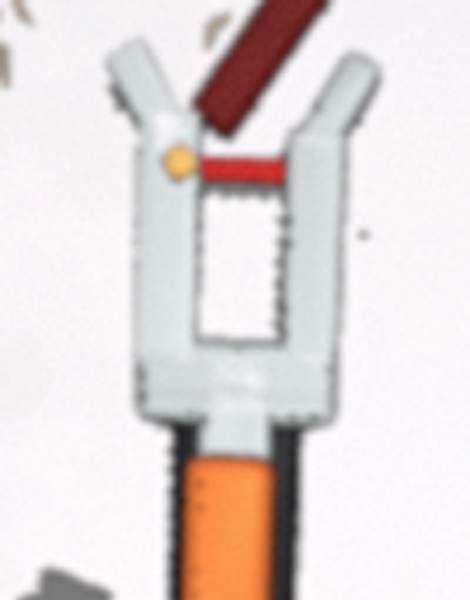

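```bash
python3 - <<'E'
from h import *
a,c=load('w3'); b,d=load('side0')
J1=onz(c,310.2,50,.024);J2=onz(c,309.2,84,.024);G=onz(c,307.8,122.5,.061);R=onz(c,307.5,142.5,.061);F=onz(c,308.3,103,.061)
th=onz(c,309.6,79,.024); gate=onz(c,311.5,41,.02)
print(J1,J2,G,R,F,th,gate,'len',np.linalg.norm((F-R)[:2]))
for p,q in ((J2,J1),(G,J1),(G,J2)): print('yaw',np.arctan2(*(q-p)[[1,0]]))
for p in (th,gate): print(np.linalg.norm((p-G)[:2]))
print(proj(d,G),'side orange 295.6,282.4')
s=monitor.sense(); print(s['position'])
E
```

```text
[ 0.53318219 -0.34534204  0.024     ] [ 0.50445165 -0.33153413  0.024     ] [ 0.47189204 -0.31681033  0.061     ] [ 0.45498395 -0.30898415  0.061     ] [ 0.48782152 -0.32439474  0.061     ] [ 0.5086645  -0.33384076  0.024     ] [ 0.54071283 -0.34996614  0.02      ] len 0.0362738571052134
yaw -0.4480077761131987
yaw -0.43568396680928334
yaw -0.4246906202918033
0.04052467738193836
0.07639116285290629
(np.float64(295.83652162239144), np.float64(280.67461620353924)) side orange 295.6,282.4
[ 0.41930076 -0.3042974   0.24352911]
```

>>> move_arm(rows=[{"dx": 0.87, "dy": -0.16, "dz": 0, "rx": 0, "ry": 0, "rz": 0.038, "hand": -0.14}, {"dx": 0.87, "dy": -0.16, "dz": 0.2, "rx": 0, "ry": 0, "rz": 0, "hand": -0.14}, {"dx": 0, "dy": 0, "dz": 1, "rx": 0, "ry": 0, "rz": 0, "hand": -0.14}, {"dx": 0, "dy": 0, "dz": 1, "rx": 0, "ry": 0, "rz": 0, "hand": -0.14}, {"dx": 0, "dy": 0, "dz": 1, "rx": 0, "ry": 0, "rz": 0, "hand": -0.14}, {"dx": 0, "dy": 0, "dz": 1, "rx": 0, "ry": 0, "rz": 0, "hand": -0.14}, {"dx": 0, "dy": 0, "dz": 0, "rx": 0, "ry": 0, "rz": 0, "hand": -0.14}, {"dx": 0, "dy": 0, "dz": 0, "rx": 0, "ry": 0, "rz": 0, "hand": -0.14}])

```text
time_s: 5.83
position: [0.4723, -0.3124, 0.1169]
ee_rot: [-3.141, 0.003, -0.431]
force: [0.5, -0.2, 0.4]
gripper_width: 0.0502
grasp_force: 0.0
```

```bash
python3 - <<'E'
from h import *
s=monitor.sense(); print(s['position'],s['ee_rot'],s['gripper_width'])
a,c=grab('wrist','w4')
hsv=cv2.cvtColor(a,cv2.COLOR_BGR2HSV); m=cv2.inRange(hsv,(4,150,60),(15,255,255)); _,_,st,ce=cv2.connectedComponentsWithStats(m)
for q,x in zip(st[1:],ce[1:]):
    if q[4]>100: print(q.tolist(),x.round(1)); print(onz(c,x[0],x[1],.061))
E
```

```text
[ 0.47226794 -0.31239193  0.11694947] [-3.14123813  0.00327391 -0.43063996] 0.05018058597767294
[314, 177, 29, 68, 1779] [327.8 210.2]
[ 0.47646305 -0.31864817  0.061     ]
```

View pics/w4.png

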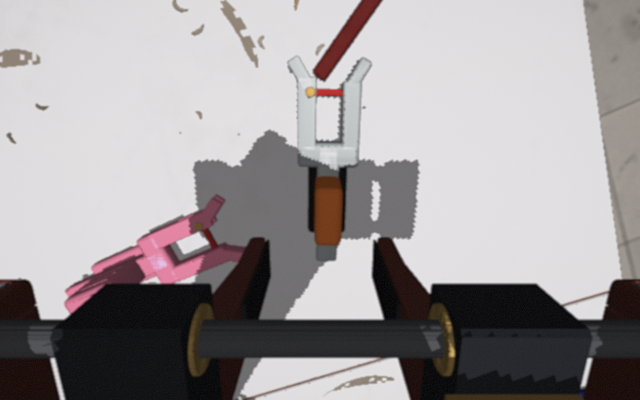

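The view shows the hook's grip at (328,215) between the open fingers, slightly right of their centre. The pink look-alike's tip at (243,255) clears the left finger by about 20 mm.

>>> move_arm(rows=[{"dx": 0.1, "dy": 0.13, "dz": 0.5, "rx": 0, "ry": 0, "rz": 0, "hand": -0.14}, {"dx": 0, "dy": 0, "dz": 0.9, "rx": 0, "ry": 0, "rz": 0, "hand": -0.14}, {"dx": 0, "dy": 0, "dz": 0.9, "rx": 0, "ry": 0, "rz": 0, "hand": -0.14}, {"dx": 0, "dy": 0, "dz": 0.7, "rx": 0, "ry": 0, "rz": 0, "hand": -0.14}, {"dx": 0, "dy": 0, "dz": 0.2, "rx": 0, "ry": 0, "rz": 0, "hand": -0.14}, {"dx": 0, "dy": 0, "dz": 0, "rx": 0, "ry": 0, "rz": 0, "hand": -0.14}, {"dx": 0, "dy": 0, "dz": 0, "rx": 0, "ry": 0, "rz": 0, "hand": 0.3}, {"dx": 0, "dy": 0, "dz": 0, "rx": 0, "ry": 0, "rz": 0, "hand": 0.5}, {"dx": 0, "dy": 0, "dz": 0, "rx": 0, "ry": 0, "rz": 0, "hand": 1}, {"dx": 0, "dy": 0, "dz": 0, "rx": 0, "ry": 0, "rz": 0, "hand": 1}], grip_force=30)

```text
time_s: 6.72
position: [0.4745, -0.3191, 0.0229]
ee_rot: [-3.141, -0.002, -0.433]
force: [-0.3, 0.4, -0.5]
gripper_width: 0.0269
grasp_force: 0.0
```

>>> move_arm(rows=[{"dx": 0, "dy": 0, "dz": 0, "rx": 0, "ry": 0, "rz": 0, "hand": 1}, {"dx": 0, "dy": 0, "dz": 0, "rx": 0, "ry": 0, "rz": 0, "hand": 1}, {"dx": 0, "dy": 0, "dz": 0, "rx": 0, "ry": 0, "rz": 0, "hand": 1}])

```text
time_s: 6.97
position: [0.4741, -0.3188, 0.0223]
ee_rot: [-3.141, -0.001, -0.433]
force: [-0.7, 1.0, 5.7]
gripper_width: 0.0178
grasp_force: 30.0
```

>>> move_arm(rows=[{"dx": 0, "dy": 0, "dz": -0.2, "rx": 0, "ry": 0, "rz": 0, "hand": 1}, {"dx": 0, "dy": 0, "dz": -0.5, "rx": 0, "ry": 0, "rz": 0, "hand": 1}, {"dx": 0, "dy": 0, "dz": -0.9, "rx": 0, "ry": 0, "rz": 0, "hand": 1}, {"dx": 0, "dy": 0, "dz": -0.9, "rx": 0, "ry": 0, "rz": 0, "hand": 1}, {"dx": 0, "dy": 0, "dz": -0.9, "rx": 0, "ry": 0, "rz": 0, "hand": 1}, {"dx": -0.1, "dy": -0.5, "dz": 0, "rx": 0, "ry": 0, "rz": 0, "hand": 1}, {"dx": -0.2, "dy": -0.8, "dz": 0, "rx": 0, "ry": 0, "rz": 0, "hand": 1}, {"dx": -0.23, "dy": -0.95, "dz": 0, "rx": 0, "ry": 0, "rz": 0, "hand": 1}, {"dx": -0.23, "dy": -0.95, "dz": 0, "rx": 0, "ry": 0, "rz": 0, "hand": 1}, {"dx": -0.23, "dy": -0.95, "dz": 0, "rx": 0, "ry": 0, "rz": 0, "hand": 1}])

```text
time_s: 7.8
position: [0.4983, -0.1919, 0.1235]
ee_rot: [3.142, 0.001, -0.434]
force: [0.5, 1.0, -3.2]
gripper_width: 0.0179
grasp_force: 30.0
```

>>> move_arm(rows=[{"dx": -0.25, "dy": -0.95, "dz": 0, "rx": 0, "ry": 0, "rz": 0, "hand": 1}, {"dx": -0.25, "dy": -0.95, "dz": 0, "rx": 0, "ry": 0, "rz": 0, "hand": 1}, {"dx": -0.25, "dy": -0.95, "dz": 0, "rx": 0, "ry": 0, "rz": 0, "hand": 1}, {"dx": -0.25, "dy": -0.95, "dz": 0, "rx": 0, "ry": 0, "rz": 0, "hand": 1}, {"dx": -0.25, "dy": -0.95, "dz": 0, "rx": 0, "ry": 0, "rz": 0, "hand": 1}, {"dx": -0.25, "dy": -0.95, "dz": 0, "rx": 0, "ry": 0, "rz": 0, "hand": 1}, {"dx": -0.25, "dy": -0.9, "dz": 0, "rx": 0, "ry": 0, "rz": 0, "hand": 1}, {"dx": -0.2, "dy": -0.8, "dz": 0, "rx": 0, "ry": 0, "rz": -0.095, "hand": 1}, {"dx": -0.1, "dy": -0.5, "dz": 0, "rx": 0, "ry": 0, "rz": -0.095, "hand": 1}, {"dx": 0, "dy": 0, "dz": 0, "rx": 0, "ry": 0, "rz": 0, "hand": 1}])

```text
time_s: 8.63
position: [0.5418, 0.0527, 0.1233]
ee_rot: [-3.14, 0.001, -0.271]
force: [-0.7, -0.5, -3.1]
gripper_width: 0.018
grasp_force: 30.0
```

```bash
python3 - <<'E'
from h import *
s=monitor.sense(); print({k:np.round(s[k],4) for k in ['time_s','position','ee_rot','joint_positions','force','gripper_width']})
a,c=grab('wrist','w5'); cv2.imwrite('pics/w5v.png',cv2.resize(a[0:300,200:440],(480,600),interpolation=cv2.INTER_CUBIC))
E
```

```text
{'time_s': np.float64(8.6333), 'position': array([0.5418, 0.0527, 0.1233]), 'ee_rot': array([-3.1403e+00,  9.0000e-04, -2.7090e-01]), 'joint_positions': array([-0.7556,  0.4657,  0.705 ,  1.9957, -0.41  ,  0.8238, -1.66  ]), 'force': array([-0.6809, -0.4817, -3.1281]), 'gripper_width': np.float64(0.018)}
```

View pics/w5v.png

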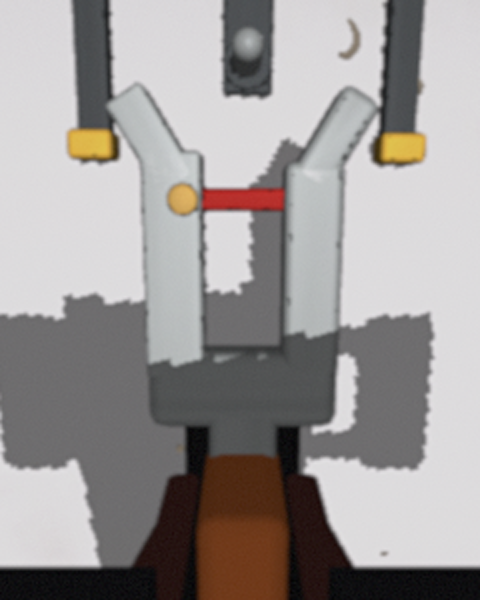

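The close view shows the hook held straight: throat edge at crop (243,346), gate at (244,200), pin top at (248,43), and the yellow stops either side at (92,144) and (402,147).

```bash
python3 - <<'E'
from h import *
a,c=load('w5'); s=monitor.sense(); p=s['position']; y=s['ee_rot'][2]
th=onz(c,321.7,172.5,.125); g=onz(c,322.2,100,.123); pin=onz(c,324,21.5,.043)
l=onz(c,246,72,.018); r=onz(c,401,73.5,.018)
yw=lambda d:np.arctan2(d[1],d[0])
print('yaw hook',yw(g-th),'tool',y,'track',yw(l-r)-np.pi/2)
u=np.array([np.cos(y),np.sin(y)]);v=np.array([-u[1],u[0]])
for n,q in dict(th=th,g=g,pin=pin,mid=(l+r)/2).items(): d=(q-p)[:2]; print(n,q.round(4),'ahead',(d@u).round(4),'left',(d@v).round(4))
E
```

```text
yaw hook -0.2777169536441797 tool -0.2773036819052688 track -0.2806382850561109
th [0.5829 0.0414 0.125 ] ahead 0.0422 left 0.0031
g [0.6132 0.0328 0.123 ] ahead 0.0737 left 0.0031
pin [0.6571 0.0193 0.043 ] ahead 0.1197 left 0.0021
mid [0.6302 0.0269 0.018 ] ahead 0.0917 left 0.002
```

>>> move_arm(rows=[{"dx": 0, "dy": 0, "dz": 0.8, "rx": 0, "ry": 0, "rz": 0, "hand": 1}, {"dx": 0, "dy": 0, "dz": 0.9, "rx": 0, "ry": 0, "rz": 0, "hand": 1}, {"dx": 0, "dy": 0, "dz": 0.8, "rx": 0, "ry": 0, "rz": 0, "hand": 1}, {"dx": 0, "dy": 0, "dz": 0.5, "rx": 0, "ry": 0, "rz": 0, "hand": 1}, {"dx": 0, "dy": 0, "dz": 0.22, "rx": 0, "ry": 0, "rz": 0, "hand": 1}, {"dx": 0, "dy": 0, "dz": 0, "rx": 0, "ry": 0, "rz": 0, "hand": 1}, {"dx": 0, "dy": 0, "dz": 0, "rx": 0, "ry": 0, "rz": 0, "hand": 1}])

```text
time_s: 9.27
position: [0.5417, 0.0468, 0.0275]
ee_rot: [3.141, -0.0, -0.285]
force: [-0.3, -0.1, -2.8]
gripper_width: 0.0181
grasp_force: 30.0
```

```bash
python3 - <<'E'
from h import *
s=monitor.sense(); print({k:np.round(s[k],4) for k in ['time_s','position','ee_rot','force','gripper_width']})
a,c=grab('wrist','w6'); cv2.imwrite('pics/w6v.png',cv2.resize(a[0:300,200:440],(480,600),interpolation=cv2.INTER_CUBIC))
E
```

```text
{'time_s': np.float64(9.2667), 'position': array([0.5417, 0.0468, 0.0275]), 'ee_rot': array([ 3.1411e+00, -3.0000e-04, -2.8500e-01]), 'force': array([-0.2934, -0.083 , -2.7553]), 'gripper_width': np.float64(0.0181)}
```

View pics/w6v.png

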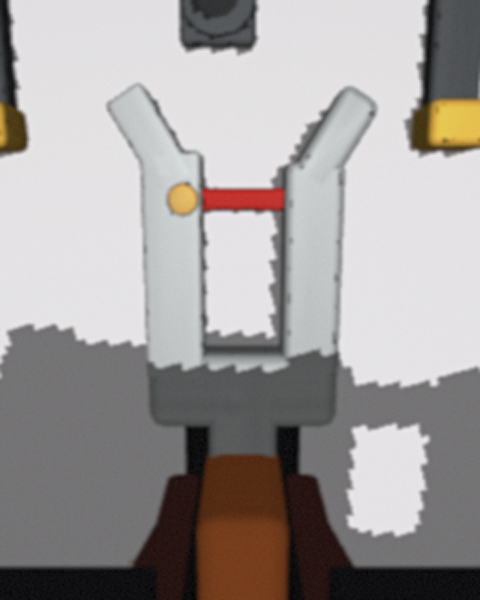

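The lowered hook's slot centre is at crop column 244, while the tongue's front edge is centred at (218,48), so the hook sits too far right.

```bash
python3 - <<'E'
from h import *
a,c=load('w6'); s=monitor.sense(); p=s['position']; y=s['ee_rot'][2]; print(p,y)
u=np.array([np.cos(y),np.sin(y)]);v=np.array([-u[1],u[0]])
for n,q in dict(th=onz(c,321.7,173,.029),g=onz(c,322.2,100,.026),tongue=onz(c,309.3,22.5,.006),l=onz(c,203,62,.02),r=onz(c,430,60,.02),pin=np.array([.6571,.0191,0])).items(): d=(q-p)[:2]; print(n,q.round(4),'ahead',(d@u).round(4),'left',(d@v).round(4))
E
```

```text
[0.5422068  0.04717581 0.0279797 ] -0.2846690202875961
th [0.5824 0.0351 0.029 ] ahead 0.0419 left -0.0003
g [0.6128 0.0259 0.026 ] ahead 0.0737 left -0.0005
tongue [0.6476 0.0219 0.006 ] ahead 0.1083 left 0.0054
l [0.643  0.0718 0.02  ] ahead 0.0899 left 0.0519
r [ 0.6157 -0.0243  0.02  ] ahead 0.0906 left -0.048
pin [0.6571 0.0191 0.    ] ahead 0.1182 left 0.0053
```

>>> move_arm(rows=[{"dx": 0, "dy": -0.18, "dz": 0.05, "rx": 0, "ry": 0, "rz": 0, "hand": 1}, {"dx": 0.2, "dy": 0, "dz": 0, "rx": 0, "ry": 0, "rz": 0, "hand": 1}, {"dx": 0.2, "dy": 0, "dz": 0, "rx": 0, "ry": 0, "rz": 0, "hand": 1}, {"dx": 0.2, "dy": 0, "dz": 0, "rx": 0, "ry": 0, "rz": 0, "hand": 1}, {"dx": 0.2, "dy": 0, "dz": 0, "rx": 0, "ry": 0, "rz": 0, "hand": 1}, {"dx": 0, "dy": 0, "dz": 0, "rx": 0, "ry": 0, "rz": 0, "hand": 1}, {"dx": 0, "dy": 0, "dz": 0, "rx": 0, "ry": 0, "rz": 0, "hand": 1}, {"dx": 0, "dy": 0, "dz": 0, "rx": 0, "ry": 0, "rz": 0, "hand": 1}])

```text
time_s: 9.98
position: [0.5658, 0.0462, 0.0254]
ee_rot: [3.141, 0.0, -0.284]
force: [1.3, -0.1, -3.3]
gripper_width: 0.0178
grasp_force: 30.0
```

```bash
cat > st.py <<'E'
from h import *
s=monitor.sense(); p=s['position']; y=s['ee_rot'][2]; u=np.array([np.cos(y),np.sin(y)]);v=np.array([-u[1],u[0]]); d=np.array([.6571,.0191])-p[:2]
f=s['force']; print('t',s['time_s'].round(2),'z',p[2].round(4),'yaw',y.round(4),'pin ahead',(d@u).round(4),'left',(d@v).round(4),'F along',(f[:2]@u).round(2),'lat',(f[:2]@v).round(2),'z',f[2].round(2))
E
python3 st.py
```

```text
Traceback (most recent call last):
  File "st.py", line 3, in <module>
    f=s['force']; print('t',s['time_s'].round(2),'z',p[2].round(4),'yaw',y.round(4),'pin ahead',(d@u).round(4),'left',(d@v).round(4),'F along',(f[:2]@u).round(2),'lat',(f[:2]@v).round(2),'z',f[2].round(2))
                            ^^^^^^^^^^^^^^^^^
AttributeError: 'float' object has no attribute 'round'
```

>>> move_arm(rows=[{"dx": 0.1, "dy": 0, "dz": 0, "rx": 0, "ry": 0, "rz": 0, "hand": 1}, {"dx": 0.1, "dy": 0, "dz": 0, "rx": 0, "ry": 0, "rz": 0, "hand": 1}, {"dx": 0.1, "dy": 0, "dz": 0, "rx": 0, "ry": 0, "rz": 0, "hand": 1}, {"dx": 0.1, "dy": 0, "dz": 0, "rx": 0, "ry": 0, "rz": 0, "hand": 1}, {"dx": 0, "dy": 0, "dz": 0, "rx": 0, "ry": 0, "rz": 0, "hand": 1}])

```text
time_s: 10.4
position: [0.5784, 0.0428, 0.0257]
ee_rot: [-3.142, -0.001, -0.284]
force: [-0.3, -0.2, -3.3]
gripper_width: 0.0176
grasp_force: 30.0
```

```bash
sed -i "s/s\['time_s'\].round(2)/round(s['time_s'],2)/" st.py; python3 st.py
```

```text
t 10.4 z 0.0257 yaw -0.284 pin ahead 0.0822 left -0.0007 F along -0.26 lat -0.28 z -3.27
```

>>> move_arm(rows=[{"dx": 0.07, "dy": 0, "dz": 0, "rx": 0, "ry": 0, "rz": 0, "hand": 1}, {"dx": 0.07, "dy": 0, "dz": 0, "rx": 0, "ry": 0, "rz": 0, "hand": 1}, {"dx": 0.06, "dy": 0, "dz": 0, "rx": 0, "ry": 0, "rz": 0, "hand": 1}, {"dx": 0, "dy": 0, "dz": 0, "rx": 0, "ry": 0, "rz": 0, "hand": 1}])

```text
time_s: 10.73
position: [0.5824, 0.0417, 0.0252]
ee_rot: [3.142, 0.002, -0.283]
force: [-4.4, 1.9, -1.5]
gripper_width: 0.0177
grasp_force: 30.0
```

```bash
python3 st.py
```

```text
t 10.73 z 0.0252 yaw -0.2834 pin ahead 0.0781 left -0.0008 F along -4.75 lat 0.63 z -1.54
```

>>> move_arm(rows=[{"dx": 0.07, "dy": 0, "dz": 0, "rx": 0, "ry": 0, "rz": 0, "hand": 1}, {"dx": 0.07, "dy": 0, "dz": 0, "rx": 0, "ry": 0, "rz": 0, "hand": 1}, {"dx": 0, "dy": 0, "dz": 0, "rx": 0, "ry": 0, "rz": 0, "hand": 1}])

```text
time_s: 10.98
position: [0.5858, 0.0405, 0.0249]
ee_rot: [3.141, 0.003, -0.284]
force: [-5.6, 2.0, -3.2]
gripper_width: 0.0183
grasp_force: 30.0
```

```bash
python3 st.py
```

```text
t 10.98 z 0.0249 yaw -0.2835 pin ahead 0.0744 left -0.0006 F along -5.97 lat 0.3 z -3.18
```

>>> move_arm(rows=[{"dx": 0.07, "dy": 0, "dz": 0, "rx": 0, "ry": 0, "rz": 0, "hand": 1}, {"dx": 0.07, "dy": 0, "dz": 0, "rx": 0, "ry": 0, "rz": 0, "hand": 1}, {"dx": 0.06, "dy": 0, "dz": 0, "rx": 0, "ry": 0, "rz": 0, "hand": 1}, {"dx": 0, "dy": 0, "dz": 0, "rx": 0, "ry": 0, "rz": 0, "hand": 1}])

```text
time_s: 11.32
position: [0.5914, 0.0396, 0.0246]
ee_rot: [-3.141, 0.004, -0.283]
force: [-4.6, 3.9, -4.1]
gripper_width: 0.0178
grasp_force: 30.0
```

```bash
python3 st.py
```

```text
t 11.32 z 0.0246 yaw -0.2827 pin ahead 0.0688 left -0.0014 F along -5.47 lat 2.51 z -4.14
```

>>> move_arm(rows=[{"dx": 0.07, "dy": 0, "dz": 0, "rx": 0, "ry": 0, "rz": 0, "hand": 1}, {"dx": 0.07, "dy": 0, "dz": 0, "rx": 0, "ry": 0, "rz": 0, "hand": 1}, {"dx": 0.06, "dy": 0, "dz": 0, "rx": 0, "ry": 0, "rz": 0, "hand": 1}, {"dx": 0, "dy": 0, "dz": 0, "rx": 0, "ry": 0, "rz": 0, "hand": 1}])

```text
time_s: 11.65
position: [0.5981, 0.0382, 0.0249]
ee_rot: [-3.141, 0.002, -0.282]
force: [-2.0, 4.1, -5.3]
gripper_width: 0.018
grasp_force: 30.0
```

```bash
python3 st.py
```

```text
t 11.65 z 0.0249 yaw -0.2823 pin ahead 0.0619 left -0.0019 F along -3.06 lat 3.38 z -5.33
```

>>> move_arm(rows=[{"dx": 0.07, "dy": 0.03, "dz": 0, "rx": 0, "ry": 0, "rz": 0, "hand": 1}, {"dx": 0.07, "dy": 0.02, "dz": 0, "rx": 0, "ry": 0, "rz": 0, "hand": 1}, {"dx": 0.07, "dy": 0, "dz": 0, "rx": 0, "ry": 0, "rz": 0, "hand": 1}, {"dx": 0, "dy": 0, "dz": 0, "rx": 0, "ry": 0, "rz": 0, "hand": 1}])

```text
time_s: 11.98
position: [0.6053, 0.0343, 0.0256]
ee_rot: [-3.141, -0.001, -0.283]
force: [-0.8, 3.8, -4.1]
gripper_width: 0.018
grasp_force: 30.0
```

```bash
python3 st.py
```

```text
t 11.98 z 0.0256 yaw -0.2831 pin ahead 0.054 left -0.0001 F along -1.77 lat 3.39 z -4.08
```

>>> move_arm(rows=[{"dx": 0.06, "dy": 0, "dz": 0, "rx": 0, "ry": 0, "rz": 0, "hand": 1}, {"dx": 0.06, "dy": 0, "dz": 0, "rx": 0, "ry": 0, "rz": 0, "hand": 1}, {"dx": 0, "dy": 0, "dz": 0, "rx": 0, "ry": 0, "rz": 0, "hand": 1}])

```text
time_s: 12.23
position: [0.6099, 0.0326, 0.0261]
ee_rot: [-3.141, -0.003, -0.284]
force: [2.8, 3.8, -3.7]
gripper_width: 0.0178
grasp_force: 30.0
```

```bash
python3 st.py
```

```text
t 12.23 z 0.0261 yaw -0.2836 pin ahead 0.0491 left 0.0002 F along 1.66 lat 4.42 z -3.72
```

>>> move_arm(rows=[{"dx": 0.05, "dy": 0, "dz": 0, "rx": 0, "ry": 0, "rz": 0, "hand": 1}, {"dx": 0, "dy": 0, "dz": 0, "rx": 0, "ry": 0, "rz": 0, "hand": 1}, {"dx": 0, "dy": 0, "dz": 0, "rx": 0, "ry": 0, "rz": 0, "hand": 1}])

```text
time_s: 12.48
position: [0.6095, 0.0306, 0.0257]
ee_rot: [3.14, -0.001, -0.285]
force: [0.4, 0.3, -3.0]
gripper_width: 0.0179
grasp_force: 30.0
```

```bash
python3 st.py
```

```text
t 12.48 z 0.0257 yaw -0.2854 pin ahead 0.0489 left 0.0024 F along 0.27 lat 0.36 z -2.97
```

```bash
python3 - <<'E'
from h import *
a,c=grab('wrist','w7')
for f in ('w6','w7'):
    im,_=load(f); hsv=cv2.cvtColor(im,cv2.COLOR_BGR2HSV); m=cv2.inRange(hsv,(0,150,60),(4,255,255))|cv2.inRange(hsv,(174,150,60),(180,255,255)); m[200:]=0; m[:50]=0
    _,_,st,_=cv2.connectedComponentsWithStats(m); print(f,[q.tolist() for q in st[1:] if q[4]>8])
im,_=load('w7'); print(im[100,298:346].tolist()[::4])
E
```

```text
w6 [[301, 95, 41, 10, 380]]
w7 [[301, 94, 41, 12, 442]]
[[85, 144, 178], [51, 55, 202], [50, 55, 207], [52, 55, 209], [52, 57, 209], [52, 56, 209], [53, 56, 209], [53, 57, 209], [51, 56, 210], [54, 58, 211], [54, 59, 213], [93, 93, 123]]
```

The forces dropped to zero and the gate's red bar again spans the full mouth (41 px wide, as before), with the pin behind it. It's latched, so I'm drawing the trolley out.

>>> move_arm(rows=[{"dx": -0.1, "dy": -0.05, "dz": 0, "rx": 0, "ry": 0, "rz": 0, "hand": 1}, {"dx": -0.15, "dy": 0, "dz": 0, "rx": 0, "ry": 0, "rz": 0, "hand": 1}, {"dx": -0.1, "dy": 0, "dz": 0, "rx": 0, "ry": 0, "rz": 0, "hand": 1}, {"dx": -0.07, "dy": 0, "dz": 0, "rx": 0, "ry": 0, "rz": 0, "hand": 1}, {"dx": -0.07, "dy": 0, "dz": 0, "rx": 0, "ry": 0, "rz": 0, "hand": 1}, {"dx": -0.07, "dy": 0, "dz": 0, "rx": 0, "ry": 0, "rz": 0, "hand": 1}, {"dx": -0.07, "dy": 0, "dz": 0, "rx": 0, "ry": 0, "rz": 0, "hand": 1}, {"dx": -0.08, "dy": 0, "dz": 0, "rx": 0, "ry": 0, "rz": 0, "hand": 1}, {"dx": -0.1, "dy": 0, "dz": 0, "rx": 0, "ry": 0, "rz": 0, "hand": 1}])

```text
time_s: 13.28
position: [0.5871, 0.0403, 0.0258]
ee_rot: [-3.141, -0.002, -0.284]
force: [3.9, -0.0, -4.2]
gripper_width: 0.0179
grasp_force: 30.0
```

```bash
python3 st.py
```

```text
t 13.28 z 0.0258 yaw -0.284 pin ahead 0.0731 left -0.0007 F along 3.74 lat 1.08 z -4.16
```

>>> move_arm(rows=[{"dx": -0.12, "dy": 0, "dz": 0, "rx": 0, "ry": 0, "rz": 0, "hand": 1}, {"dx": -0.14, "dy": 0, "dz": 0, "rx": 0, "ry": 0, "rz": 0, "hand": 1}, {"dx": -0.15, "dy": 0, "dz": 0, "rx": 0, "ry": 0, "rz": 0, "hand": 1}, {"dx": -0.15, "dy": 0, "dz": 0, "rx": 0, "ry": 0, "rz": 0, "hand": 1}, {"dx": -0.15, "dy": 0, "dz": 0, "rx": 0, "ry": 0, "rz": 0, "hand": 1}, {"dx": -0.15, "dy": 0, "dz": 0, "rx": 0, "ry": 0, "rz": 0, "hand": 1}, {"dx": -0.15, "dy": 0, "dz": 0, "rx": 0, "ry": 0, "rz": 0, "hand": 1}, {"dx": -0.15, "dy": 0, "dz": 0, "rx": 0, "ry": 0, "rz": 0, "hand": 1}, {"dx": -0.15, "dy": 0, "dz": 0, "rx": 0, "ry": 0, "rz": 0, "hand": 1}, {"dx": -0.15, "dy": 0, "dz": 0, "rx": 0, "ry": 0, "rz": 0, "hand": 1}])

```text
time_s: 14.12
position: [0.5441, 0.0528, 0.0257]
ee_rot: [-3.141, -0.0, -0.284]
force: [2.4, -0.3, -1.9]
gripper_width: 0.0178
grasp_force: 30.0
```

```bash
python3 st.py
```

```text
t 14.12 z 0.0257 yaw -0.2838 pin ahead 0.1179 left -0.0007 F along 2.42 lat 0.44 z -1.9
```

>>> move_arm(rows=[{"dx": -0.14, "dy": 0, "dz": 0, "rx": 0, "ry": 0, "rz": 0, "hand": 1}, {"dx": -0.14, "dy": 0, "dz": 0, "rx": 0, "ry": 0, "rz": 0, "hand": 1}, {"dx": -0.12, "dy": 0, "dz": 0, "rx": 0, "ry": 0, "rz": 0, "hand": 1}, {"dx": -0.1, "dy": 0, "dz": 0, "rx": 0, "ry": 0, "rz": 0, "hand": 1}, {"dx": -0.08, "dy": 0, "dz": 0, "rx": 0, "ry": 0, "rz": 0, "hand": 1}, {"dx": -0.06, "dy": 0, "dz": 0, "rx": 0, "ry": 0, "rz": 0, "hand": 1}, {"dx": -0.05, "dy": 0, "dz": 0, "rx": 0, "ry": 0, "rz": 0, "hand": 1}, {"dx": 0, "dy": 0, "dz": 0, "rx": 0, "ry": 0, "rz": 0, "hand": 1}])

```text
time_s: 14.78
position: [0.524, 0.0586, 0.0254]
ee_rot: [3.141, 0.001, -0.284]
force: [2.0, -1.3, -3.9]
gripper_width: 0.0178
grasp_force: 30.0
```

```bash
python3 st.py
```

```text
t 14.78 z 0.0254 yaw -0.2837 pin ahead 0.1388 left -0.0007 F along 2.34 lat -0.72 z -3.92
```

Next I creep 6 mm and check the force.

>>> move_arm(rows=[{"dx": -0.05, "dy": 0, "dz": 0, "rx": 0, "ry": 0, "rz": 0, "hand": 1}, {"dx": -0.05, "dy": 0, "dz": 0, "rx": 0, "ry": 0, "rz": 0, "hand": 1}, {"dx": -0.05, "dy": 0, "dz": 0, "rx": 0, "ry": 0, "rz": 0, "hand": 1}, {"dx": -0.05, "dy": 0, "dz": 0, "rx": 0, "ry": 0, "rz": 0, "hand": 1}, {"dx": 0, "dy": 0, "dz": 0, "rx": 0, "ry": 0, "rz": 0, "hand": 1}])

```text
time_s: 15.2
position: [0.5182, 0.0603, 0.0254]
ee_rot: [3.142, 0.001, -0.284]
force: [1.5, -1.0, -3.4]
gripper_width: 0.0177
grasp_force: 30.0
```

```bash
python3 st.py
```

```text
t 15.2 z 0.0254 yaw -0.2837 pin ahead 0.1449 left -0.0007 F along 1.74 lat -0.56 z -3.38
```

>>> move_arm(rows=[{"dx": -0.05, "dy": 0, "dz": 0, "rx": 0, "ry": 0, "rz": 0, "hand": 1}, {"dx": -0.05, "dy": 0, "dz": 0, "rx": 0, "ry": 0, "rz": 0, "hand": 1}, {"dx": 0, "dy": 0, "dz": 0, "rx": 0, "ry": 0, "rz": 0, "hand": 1}])

```text
time_s: 15.45
position: [0.5166, 0.0608, 0.0257]
ee_rot: [-3.142, -0.002, -0.284]
force: [3.1, -2.5, -4.8]
gripper_width: 0.0178
grasp_force: 30.0
```

```bash
python3 st.py
```

```text
t 15.45 z 0.0257 yaw -0.2839 pin ahead 0.1466 left -0.0007 F along 3.69 lat -1.54 z -4.82
```

>>> move_arm(rows=[{"dx": -0.05, "dy": 0, "dz": 0, "rx": 0, "ry": 0, "rz": 0, "hand": 1}, {"dx": 0, "dy": 0, "dz": 0, "rx": 0, "ry": 0, "rz": 0, "hand": 1}, {"dx": 0, "dy": 0, "dz": 0, "rx": 0, "ry": 0, "rz": 0, "hand": 1}])

```text
time_s: 15.7
position: [0.5165, 0.0609, 0.0261]
ee_rot: [-3.141, -0.004, -0.284]
force: [6.4, -3.0, -4.5]
gripper_width: 0.0181
grasp_force: 30.0
```

```bash
python3 st.py
```

```text
t 15.7 z 0.0261 yaw -0.2844 pin ahead 0.1467 left -0.0007 F along 6.99 lat -1.09 z -4.5
```

>>> move_arm(rows=[{"dx": 0.1, "dy": 0, "dz": 0, "rx": 0, "ry": 0, "rz": 0, "hand": 1}, {"dx": 0.13, "dy": 0, "dz": 0, "rx": 0, "ry": 0, "rz": 0, "hand": 1}, {"dx": 0, "dy": 0, "dz": 0.07, "rx": 0, "ry": 0, "rz": 0, "hand": 1}, {"dx": 0, "dy": 0, "dz": 0.06, "rx": 0, "ry": 0, "rz": 0, "hand": 1}, {"dx": 0, "dy": 0, "dz": 0, "rx": 0, "ry": 0, "rz": 0, "hand": 1}, {"dx": 0, "dy": 0, "dz": 0, "rx": 0, "ry": 0, "rz": 0, "hand": 1}])

```text
time_s: 16.2
position: [0.5207, 0.0596, 0.0222]
ee_rot: [-3.141, 0.001, -0.284]
force: [-4.0, 0.7, 10.1]
gripper_width: 0.0182
grasp_force: 30.0
```

```bash
python3 st.py
```

```text
t 16.2 z 0.0222 yaw -0.2841 pin ahead 0.1423 left -0.0007 F along -4.01 lat -0.41 z 10.14
```

>>> move_arm(rows=[{"dx": 0, "dy": 0, "dz": -0.04, "rx": 0, "ry": 0, "rz": 0, "hand": 1}, {"dx": 0, "dy": 0, "dz": 0, "rx": 0, "ry": 0, "rz": 0, "hand": 1}, {"dx": 0, "dy": 0, "dz": 0, "rx": 0, "ry": 0, "rz": 0, "hand": 0.4}, {"dx": 0, "dy": 0, "dz": 0, "rx": 0, "ry": 0, "rz": 0, "hand": 0.1}, {"dx": 0, "dy": 0, "dz": 0, "rx": 0, "ry": 0, "rz": 0, "hand": -0.1}, {"dx": 0, "dy": 0, "dz": 0, "rx": 0, "ry": 0, "rz": 0, "hand": -0.1}, {"dx": 0, "dy": 0, "dz": 0, "rx": 0, "ry": 0, "rz": 0, "hand": -0.1}])

```text
time_s: 16.78
position: [0.5212, 0.0595, 0.0229]
ee_rot: [-3.142, -0.0, -0.284]
force: [-0.1, -0.0, 0.3]
gripper_width: 0.0465
grasp_force: 0.0
```

>>> move_arm(rows=[{"dx": 0, "dy": 0, "dz": -0.3, "rx": 0, "ry": 0, "rz": 0, "hand": -0.1}, {"dx": 0, "dy": 0, "dz": -0.7, "rx": 0, "ry": 0, "rz": 0, "hand": -0.1}, {"dx": 0, "dy": 0, "dz": -0.9, "rx": 0, "ry": 0, "rz": 0, "hand": -0.1}, {"dx": 0, "dy": 0, "dz": -0.9, "rx": 0, "ry": 0, "rz": 0, "hand": -0.1}, {"dx": 0, "dy": 0, "dz": -0.5, "rx": 0, "ry": 0, "rz": 0, "hand": -0.1}, {"dx": 0, "dy": 0, "dz": 0, "rx": 0, "ry": 0, "rz": 0, "hand": -0.1}])

```text
time_s: 17.28
position: [0.5233, 0.0596, 0.1254]
ee_rot: [-3.138, -0.005, -0.284]
force: [0.4, -0.6, 0.5]
gripper_width: 0.0483
grasp_force: 0.0
```

```bash
python3 st.py; python3 - <<'E'
from h import *
for n in ('wrist','top'):
    im,c=grab(n,'end_'+n); hsv=cv2.cvtColor(im,cv2.COLOR_BGR2HSV)
    for nm,lo,hi in (('red',(0,150,60),(4,255,255)),('orange',(5,150,60),(15,255,255)),('yellow',(18,150,90),(34,255,255))):
        m=cv2.inRange(hsv,lo,hi); _,_,st,ce=cv2.connectedComponentsWithStats(m)
        print(n,nm,[(q.tolist(),onz(c,*x,{'red':.022,'orange':.061,'yellow':.018}[nm])[:2].round(3).tolist()) for q,x in zip(st[1:],ce[1:]) if q[4]>5])
a,_=load('end_wrist'); b,_=load('end_top')
E
```

```text
t 17.28 z 0.1254 yaw -0.2842 pin ahead 0.1397 left -0.0013 F along 0.59 lat -0.46 z 0.48
wrist red [([311, 101, 24, 7, 159], [0.592, 0.039])]
wrist orange [([309, 185, 27, 65, 1632], [0.523, 0.059])]
wrist yellow [([234, 37, 23, 15, 316], [0.645, 0.079]), ([391, 36, 23, 16, 333], [0.615, -0.025])]
top red [([247, 286, 6, 6, 10], [0.333, 0.217])]
top orange []
top yellow [([316, 98, 5, 5, 18], [0.9, 0.007]), ([351, 108, 5, 4, 16], [0.868, -0.097]), ([210, 128, 8, 3, 9], [0.813, 0.327]), ([293, 182, 4, 3, 10], [0.646, 0.081]), ([328, 191, 4, 4, 13], [0.616, -0.024]), ([436, 353, 7, 5, 11], [0.134, -0.337])]
```

```bash
python3 - <<'E'
from h import *
grab('side','end_side')
for f,z in (('side0',.05),('end_side',.05),('top0',.05),('end_top',.05)):
    im,c=load(f); hsv=cv2.cvtColor(im,cv2.COLOR_BGR2HSV); m=cv2.inRange(hsv,(10,80,90),(25,200,255)); m=cv2.morphologyEx(m,cv2.MORPH_CLOSE,np.ones((7,7)))
    _,_,st,ce=cv2.connectedComponentsWithStats(m); i=1+st[1:,4].argmax() if 'top' in f else min(range(1,len(st)),key=lambda i:abs(st[i,4]-1500))
    print(f,st[i].tolist(),onz(c,*ce[i],z)[:2].round(3))
a,c=load('end_wrist'); g=cv2.cvtColor(a,6); x,y=map(int,proj(c,[.5803,.0415,.043])); print(x,y); print(g[100:160:4,308:340:3])
E
```

```text
side0 [371, 190, 60, 48, 1329] [ 0.799 -0.049]
end_side [342, 186, 62, 41, 1250] [ 0.715 -0.025]
top0 [297, 98, 63, 66, 1868] [ 0.793 -0.019]
end_top [290, 124, 62, 71, 2018] [0.713 0.004]
324 122
[[177 120  68  82  82  74  84  77  80  91 192]
 [154  94  91  91  90  92  90  93  92 103 190]
 [182 112  77  76  76  80  75  67  78  90 192]
 [202 104  70  88  85  79  84  89  71  87 175]
 [202 158  79  61 118 141 136  98  91  93 191]
 [202 163  84 102 154 183 171 136  72  92 191]
 [199 171  77  93 142 156 155 119  80  92 191]
 [199 165  81  76  83  99  94  82  82  98 191]
 [202 138 145 120 144 144 146 146 140 100 191]
 [200 192 223 224 224 223 223 224 195 106 190]
 [199 191 223 223 223 224 223 207 176  98 187]
 [200 194 223 225 183 109 111 110 112  99 162]
 [198 158 146 198 122 112 111 113 113  74  85]
 [185  82  70  74  78  70  71  71  71  71  85]
 [ 86  87  88  86  89  87  89  87  86  86  86]]
```

The deck moved about 80 mm to its stop, and the pin (row 120) sits behind the shut gate (row 104). The hand is clear, so I'm handing in.

```bash
python3 -c "
from rig import robot
print(robot.finish_job())"
```

```text
the job is handed in; nothing more can be done
None
```

The job is handed in, with no verdict returned: the hook is latched on the pin with its gate shut and lying on the table, the trolley is at its front stop and the hand is clear. I did not check the cup's tilt in the final pictures.

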